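# Put the stray spool away in the screw-cap canister

## Robot

A 6-joint arm with a two-finger parallel gripper is mounted at the origin on the work surface. World frame = base frame: x ahead of the robot, y to its left, z up, the work surface at z = 0. Lengths are in m, angles in rad, forces in N, time in s.
With the tool pointing down it reaches from about 0.25 to 0.725 m from the base axis. Payload 4 kg.
Tool frame: the origin (TCP) lies midway between the tips of the shut fingers; the grasp point (between the pads) lies 19 mm behind it; z points along the fingers, x is the direction in which the jaws open and shut, and the axes are right-handed (so a half turn about z gives the same grasp; the last joint's range is limited). The gripper opens to 85 mm and grips with 20 to 120 N. Pads are 22 mm wide; open, the fingers measure 114 mm over their backs; the gripper's body (76 mm by 85 mm) begins 54 mm behind the grasp point. The pads swing forward as they close: fully open they stand 13 mm farther back than shut.
Start: joints at [-1.144, 0.241, 0.005, 1.335, 0, 1.571], TCP at [0.207, -0.455, 0.231] pointing down, gripper open.
Joint ranges: [-2.72, 2.72], [-1.05, 1.87], [-1.09, 1.28], [-1.99, 2.15], [-1.42, 1.44], [-3.14, 3.14]. Speed limits (rad/s): [2.79, 2.79, 3.14, 3.14, 3.14, 3.14].

## Interface

Orientations are given as a unit quaternion [x, y, z, w].
In Python, from workcell import bot gives the robot as it stands.
- The arm moves only by the tool drive_tool, never from a script. Its argument "rows" is text: rows parted by semicolons, each of 5 numbers parted by spaces: the finger opening in mm, from 0 to 85.4, then the shift along the tool's x, y, z in mm, then the turn about the tool's z in rad. A call has 1 to 12 rows; each row shifts and turns the commanded pose from where the row before left it, along the tool's axes as they then stand; what a row does not reach is not made up. A row lasts 1/10 s, in which the tool goes at most 50 mm and 8.59 degrees, less where a joint would pass 70% of its speed; a pose out of reach is approached as far as the arm can. A call is refused whole if a number of a shift passes 50 or a number of a turn 0.15, either way. A call with a gripper value outside its range is refused whole. The fingers move at their own pace and stop on an object; the grip force is fixed at half the most. Time passes only in rows, so rows that do not move let the fingers close. It gives the time, the measured TCP pose, the force and the opening at its end, in the units of the state.
- bot.get_obs(): the state, without advancing time (a new reading comes with each control period).
- bot.camera(name): name is "side" or "top"; returns a dict with "image" (400x640x3 uint8, red, green, blue), "vertical_fov" (degrees; the focal length in pixels is half the picture's height over the tangent of half this angle, whatever the lens; pixels are square), "cx", "cy" (the principal point, pixels), "k1" (the pictures are not rectified: a ray, as slopes to the right and down, at radius r is drawn at 1 + k1 r^2 times it, then the intrinsics apply), "R" (3x3) and "t" (3): a world point X has camera coordinates R X + t. Camera axes: x right, y down, z forward; pixel columns grow to the right and rows downward; lengths in m; the calibration is good to about 2 mm. A picture is of the moment at which its call begins. There is no depth.
- bot.job_done(): hands the job in, once; it reports no verdict.
The state is a dict: "clock": time; "joint_pos": joint angles; "joint_vel": joint speeds; "tau": joint torques, N m; "eef_pos": TCP position; "tool_rot": TCP orientation; "ft_force": force on the tool from outside, world axes, zero at the start; "ft_torque": the same for the moment, N m; "grip_width": finger opening in m.
Only numpy, scipy, OpenCV 4.12 (cv2) and the standard library are available. Lean on these libraries where they do the work, as an engineer would, in place of code of your own. Each camera call takes 0.05 s, during which the arm holds its last target. There are 200 camera calls.

## Task

Put the stray wooden thread spool away in the white screw-cap canister: unscrew the cap by its grip bar, fold it back on its hinge and put the spool inside, then fold the cap shut and screw it fully tight again. Leave everything else on the table where it is.

Things in the scene. Friction and masses are not known exactly. Their poses are not given: they have to be found in the camera images.
- canister: white plastic storage canister, 132 mm across, screwed down on a 150 mm square plywood plinth 16 mm thick (fixed). Origin at the centre of the plinth's underside, on the table; z up along the canister's axis; +x points to its hinge, -x to the thumb tab of the cap's ring. Mouth 96 mm clear with its rim at z = 140 mm; floor inside at z = 22 mm, inside 122 mm across
- cap (a joint): turn of the cap in its carrier ring, rad: 0 = screwed tight (stop), growing anticlockwise seen from above, 1.85 = fully unscrewed (stop). Friction 0.15 N m; it stays where it is left. Below about 1.3 rad its lugs hold it down; above 1.4 it can be folded open or shut. At 1.85 the grip bar lies along the canister's x; at value c it lies 1.85 - c rad clockwise of that
- lid_ring (a joint): fold angle of cap and carrier ring about the hinge, rad: 0 = flat on the rim, growing as the side away from the hinge lifts; pi/2 = cap upright; 1.85 = stop. Hinge axis parallel to the canister's y. Cap and ring weigh 0.14 kg, hinge friction 0.06 N m: above about 1.1 rad it stays where it is left, below that it sinks shut by itself. The black ring is 144 mm across, z = 119 to 127 mm when shut
- hinge (a point): point on the hinge axis, 80 mm from the canister's axis towards its +x, at a height of 123 mm; fixed
- mouth (a point): centre of the canister's open mouth, at rim height (140 mm); fixed
- bar_centre (a point): middle of the top edge of the cap's grip bar, on the cap's axis (176 mm above the table when shut). The bar stands upright across the grey cap (129 mm across, its flat top 30 mm below this point): 112 mm long, 14 mm thick, 30 mm tall, with a round hub at its middle, 48 mm across at the foot and about 30 mm higher up. Moves with the cap
- bar_end (a point): end of the top edge of the grip bar, 56 mm from bar_centre; this end points away from the hinge when the cap is fully unscrewed; moves with the cap
- spool: plain wooden thread spool standing on the table: two flanges 50 mm across and 10 mm thick, waist 32 mm across, 72 mm tall, about 80 g. Origin at the centre of its underside, z up along its axis
- spool_mid (a point): middle of the spool, 36 mm above its underside
- bun_foot: bystander: plain turned wooden bun foot, a squat bulb 64 mm across and 56 mm tall with a short stub on top; origin at the centre of its underside
- finial: bystander: plain turned wooden finial, 52 mm round foot and an egg-shaped pointed top, 88 mm tall; origin at the centre of its underside
- birdhouse: bystander: small wooden birdhouse, 90 x 90 mm, about 125 mm tall; origin at the centre of its underside
- jar: bystander: closed glass jar, 80 mm across, 115 mm tall; origin at the centre of its underside
- stick_tin: bystander: aluminium tin of craft sticks, 76 mm across, 160 mm tall with the sticks; origin at the centre of its underside
- offcut: bystander: wooden offcut block 90 x 60 x 32 mm, lying flat; origin at the centre of its underside
- moulding: bystander: strip of wooden moulding 20 x 180 x 18 mm, lying flat, long along its y; origin at the centre of its underside
Not all that is in view belongs to the job. What is shaped like the spool but green, pink or red is not meant.

How it is judged:
On the way, in this order (a step that is already met when the one before it is completed fails the run):
1. the cap is unscrewed until it is free (cap turned past 1.4 rad) (value of joint cap above 1.4 rad), for 0.1 s.
2. the cap is folded back, clear of the mouth (folded past 1.1 rad) (value of joint lid_ring above 1.1 rad), for 0.1 s.
3. the spool is inside the canister (horizontal distance between spool_mid and canister below 0.055 m and z of spool_mid in the frame of canister below 0.095 m), for 0.2 s.
4. the cap is folded shut, flat on the rim (within 0.04 rad) (value of joint lid_ring below 0.04 rad), for 0.1 s.
At the end, for the whole second after the job is handed in: The spool lies at rest inside the canister (its middle within 55 mm of the axis and below 95 mm), the cap lies flat on the rim (fold angle under 0.04 rad) and is screwed tight (within 0.15 rad of its stop) (all of step 3 and value of joint lid_ring below 0.04 rad and value of joint cap below 0.15 rad and linear speed of spool below 0.02 m/s); the robot touches nothing.
It fails at once if one of the bystanders is pushed or knocked more than 30 mm from its place (distance of any of bun_foot, finial, birdhouse, jar, stick_tin, offcut, moulding from where it was at the start of the episode above 0.03 m).
It also fails if it takes over 72 s, if anything falls off the work surface, if the arm or the gripper's body presses on something with over 40 N, if the wrist force passes 120 N, or if a joint passes its speed limit or range.

## Working session

There is one attempt and no reset: what is moved stays moved. The work goes in short steps, Python scripts to look and compute and a tool call to move; the robot and the scene stay as the last step left them, time stands still between calls to the robot, and variables do not carry over. Pictures are saved under pics/ and viewed, about 8 in all and at most 12, crops included, and the job is handed in when it is done.

Besides the shell and the picture viewer there is one more tool, called after ">>>" as name(argument=value, ...) on one line, values as JSON. drive_tool: Moves the arm, as the interface text tells. Its arguments: {"type":"object","properties":{"rows":{"type":"string"}},"required":["rows"]}

```bash
mkdir -p pics; ls
cat > h.py <<'E'
import numpy as np, cv2
from workcell import bot
def cam(n):
    c=bot.camera(n); return c
def K(c):
    f=200/np.tan(np.radians(c["vertical_fov"])/2)
    return np.array([[f,0,c["cx"]],[0,f,c["cy"]],[0,0,1]]),np.array([c["k1"],0,0,0.])
def proj(c,X):
    k,d=K(c); p,_=cv2.projectPoints(np.array(X,float).reshape(-1,1,3),cv2.Rodrigues(np.array(c["R"]))[0],np.array(c["t"],float),k,d); return p.reshape(-1,2)
def back(c,uv,z):
    k,d=K(c); n=cv2.undistortPoints(np.array(uv,float).reshape(-1,1,2),k,d).reshape(-1,2)
    R=np.array(c["R"]);t=np.array(c["t"]); o=-R.T@t
    r=np.c_[n,np.ones(len(n))]@R
    z=np.broadcast_to(z,len(n))
    return o+r*((z-o[2])/r[:,2])[:,None]
def save(c,name,crop=None,s=1):
    im=c["image"][:,:,::-1]
    if crop: x0,y0,x1,y1=crop; im=im[y0:y1,x0:x1]
    cv2.imwrite("pics/"+name,cv2.resize(im,None,fx=s,fy=s,interpolation=cv2.INTER_CUBIC))
E
python3 - <<'E'
from h import *
for n in("top","side"):
    c=cam(n); save(c,n+"0.png",s=1.25); print(n,c["vertical_fov"],c["k1"],-np.array(c["R"]).T@c["t"],np.round(c["R"],2).tolist())
    import pickle; pickle.dump(c,open(n+"0.pkl","wb"))
print(bot.get_obs())
E
```

```text
pics
top 51.1547766496923 -0.0474308026008555 [0.44772276 0.02013868 1.11760148] [[-0.03, -1.0, -0.01], [-0.99, 0.03, -0.13], [0.13, 0.01, -0.99]]
side 54.70895086873686 -0.06125429195430302 [0.25338397 0.57726478 0.67573287] [[-0.87, -0.5, -0.02], [-0.31, 0.57, -0.76], [0.39, -0.66, -0.65]]
{'clock': 0.1, 'joint_pos': array([-1.14400022e+00,  2.41322153e-01,  3.87224287e-03,  1.33519914e+00,
       -2.13481197e-05,  1.57080149e+00]), 'joint_vel': array([-5.82616188e-04, -6.49163303e-04,  2.60977946e-03, -2.52967318e-04,
       -3.31166977e-05,  8.75979478e-04]), 'tau': array([-2.67480364e-04, -3.73138046e+01,  2.53010005e+01,  1.08443125e-02,
        3.30041053e-05, -4.57485250e-07]), 'eef_pos': array([ 0.20674103, -0.45464242,  0.23051478]), 'tool_rot': array([ 8.40818215e-01, -5.41316794e-01, -7.84682495e-04, -4.92476230e-04]), 'ft_force': array([-0.16199515, -0.05003288,  0.53823059]), 'ft_torque': array([ 0.00889912, -0.03984891, -0.01170525]), 'grip_width': 0.08569647458117001}
```

View pics/top0.png

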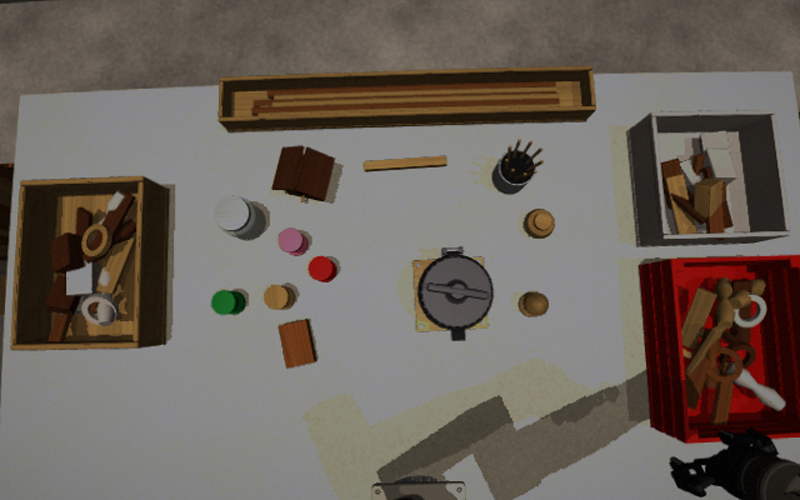

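View pics/side0.png

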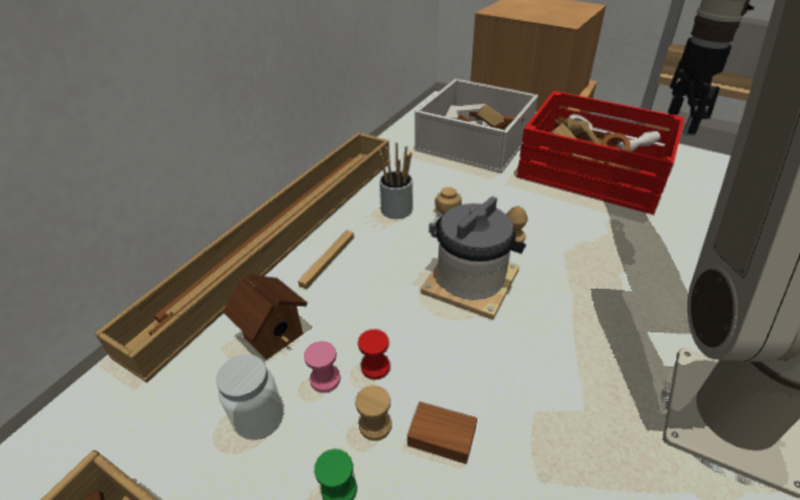

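The top view shows the wooden spool at about (278,296), the canister cap at (457,291), the hinge at (452,250) and the tab at (458,335). The side view shows the same layout. I'll enlarge both areas for precision.

Run:
```python
from h import *
import pickle
c=pickle.load(open("top0.pkl","rb"))
im=c["image"][:,:,::-1]
a=cv2.resize(im[190:280,320:410],None,fx=6,fy=6,interpolation=cv2.INTER_CUBIC)
b=cv2.resize(im[215:260,200:245],None,fx=5,fy=5,interpolation=cv2.INTER_CUBIC)
o=np.zeros((540,780,3),np.uint8);o[:,:540]=a;o[:225,545:770]=b
cv2.imwrite("pics/crop.png",o)
```

```text
(no output)
```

View pics/crop.png

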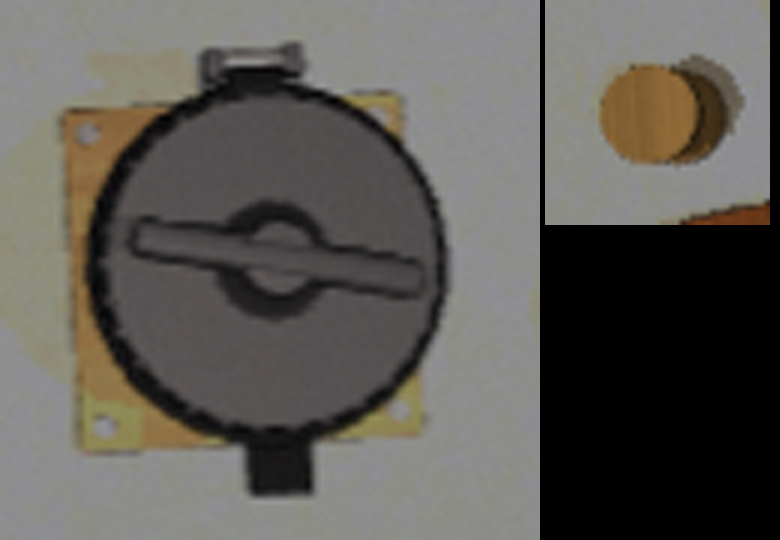

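Run:
```python
from h import *
import pickle
c=pickle.load(open("top0.pkl","rb"))
f=lambda p:np.array(p,float)/6+[320,190]-.42
P=back(c,f([(62,110),(400,93),(425,435),(80,452)]),.016);print(P,P.mean(0),np.linalg.norm(P-np.roll(P,1,0),axis=1))
B=back(c,f([(133,235),(423,280)]),.176);print(B,B.mean(0),np.linalg.norm(B[0]-B[1]),np.arctan2(*(B[0]-B[1])[1::-1]))
H=back(c,f([(252,62),(281,470)]),.123);print(H,np.arctan2(*(H[0]-H[1])[1::-1]))
S=np.array([(104,114)])/5+[200,215]-.4
print(back(c,S,.072))
s=pickle.load(open("side0.pkl","rb"))
print("side spool top (373,398)/1.25:",back(s,[(373/1.25,398/1.25)],.072), back(s,[(477/1.25,207/1.25)],.176))
```

```text
[[ 0.55320761 -0.00294985  0.016     ]
 [ 0.55631164 -0.15234002  0.016     ]
 [ 0.40674564 -0.15611754  0.016     ]
 [ 0.40388608 -0.00603042  0.016     ]] [ 0.48003774 -0.07935946  0.016     ] [0.1493533  0.14942242 0.14961369 0.15011436]
[[ 0.49007685 -0.0246917   0.176     ]
 [ 0.47005191 -0.13252434  0.176     ]] [ 0.48006438 -0.07860802  0.176     ] 0.10967622927194776 1.3871839852368966
[[ 0.55994731 -0.07711923  0.123     ]
 [ 0.39886974 -0.08194605  0.123     ]] 0.0299568809705488
[[0.48169672 0.27458214 0.072     ]]
side spool top (373,398)/1.25: [[0.48337152 0.27162297 0.072     ]] [[ 0.48529157 -0.08724155  0.176     ]]
```

Add to h.py:
```python
from scipy.spatial.transform import Rotation as Ro
def st(target=None):
    o=bot.get_obs(); R=Ro.from_quat(o["tool_rot"]).as_matrix()
    print("t",o["clock"],"pos",o["eef_pos"].round(4),"phi",round(np.arctan2(R[1,0],R[0,0]),3),"j",o["joint_pos"].round(2),"F",o["ft_force"].round(1),"w",round(o["grip_width"]*1000,1))
    if target is not None: print("shift mm",(R.T@(np.array(target)-o["eef_pos"])*1000).round(1))
```

```text
(no output)
```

>>> drive_tool(rows="85 0 0 0 -0.137;85 0 0 0 -0.137;85 0 0 0 -0.137;85 0 0 0 -0.137;85 0 0 0 -0.137;85 0 0 0 -0.137;85 0 0 0 -0.138;85 0 0 0 0")

```text
clock: 0.9
eef_pos: [0.2068, -0.4548, 0.2308]
tool_rot: [0.996, -0.092, -0.0, -0.001]
ft_force: [-0.5, 0.1, 0.0]
grip_width: 0.085
```

```bash
python3 -c "
from h import *
st([.488,-.038,.231])"
```

```text
t 0.9 pos [ 0.2068 -0.4548  0.2308] phi -0.184 j [-1.14  0.24  0.    1.34 -0.    0.61] F [-0.5  0.1  0. ] w 85.0
shift mm [ 2.000e+02 -4.613e+02  1.000e-01]
```

>>> drive_tool(rows="85 18.2 -41.9 0 0;85 18.2 -41.9 0 0;85 18.2 -41.9 0 0;85 18.2 -41.9 0 0;85 18.2 -41.9 0 0;85 18.2 -41.9 0 0;85 18.2 -41.9 0 0;85 18.2 -41.9 0 0;85 18.2 -41.9 0 0;85 18.2 -41.9 0 0;85 18 -42 0 0;85 0 0 0 0")

```text
clock: 2.1
eef_pos: [0.4903, -0.0343, 0.2307]
tool_rot: [0.996, -0.09, 0.0, -0.001]
ft_force: [0.3, 0.4, -0.2]
grip_width: 0.0846
```

```bash
python3 -c "
from h import *
st([.488,-.038,.153])
c=cam('top'); save(c,'t1.png',(300,170,430,280),5)"
```

```text
t 2.1 pos [ 0.4903 -0.0343  0.2307] phi -0.18 j [-0.07  0.22 -0.02  1.33  0.    1.68] F [ 0.3  0.4 -0.2] w 84.6
shift mm [-1.6  4.2 77.7]
```

View pics/t1.png

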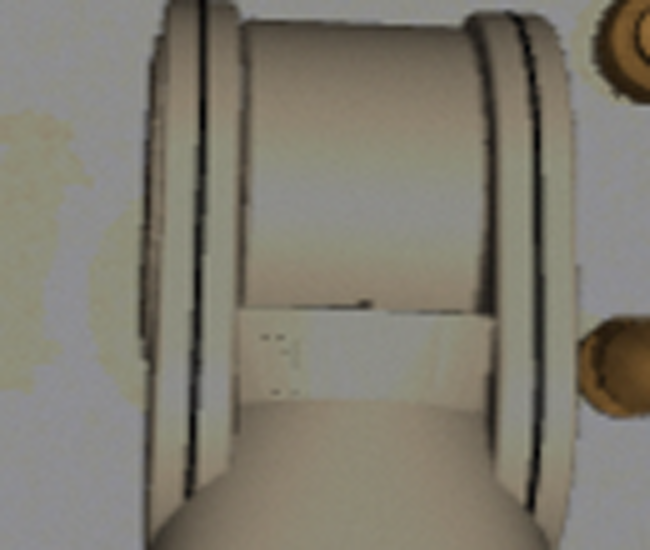

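The arm hides the cap from the top camera, so the side camera will have to serve for checks here. Descending now.

>>> drive_tool(rows="85 0 0 0 0;85 -0.5 1 20 0;85 -0.5 1 20 0;85 -0.5 1 20 0;85 0 1 17 0;85 0 0 0 0;85 0 0 0 0")

```text
clock: 2.85
eef_pos: [0.4851, -0.0433, 0.1546]
tool_rot: [0.996, -0.093, -0.0, 0.0]
ft_force: [-0.1, -0.0, 0.4]
grip_width: 0.0855
```

```bash
python3 -c "
from h import *
st([.488,-.038,.153])
c=cam('side'); save(c,'s1.png',(310,110,470,260),4)"
```

```text
t 2.85 pos [ 0.4851 -0.0433  0.1546] phi -0.187 j [-0.09  0.26 -0.17  1.14 -0.    1.67] F [-0.1 -0.   0.4] w 85.5
shift mm [ 1.8 -5.8  1.6]
```

View pics/s1.png

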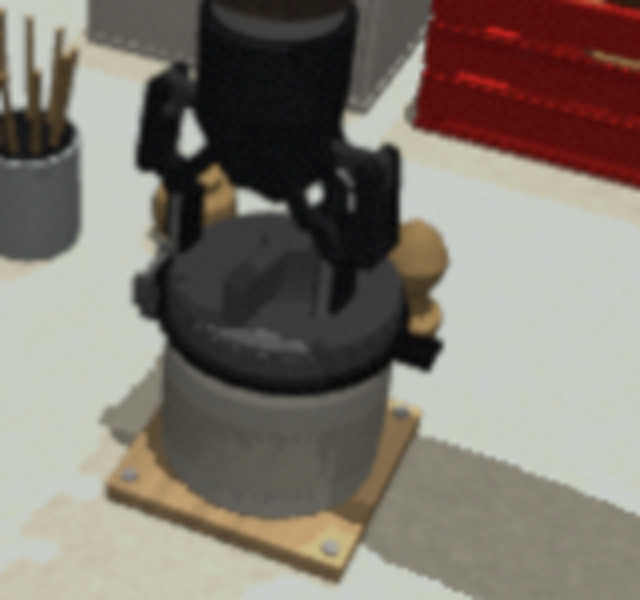

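The side view shows the open fingers straddling the left (+y) part of the bar, with the near finger at about (350,290). I'll shift 5 mm outward and close.

>>> drive_tool(rows="85 1.5 -5.5 1 0;85 0 0 0 0;0 0 0 0 0;0 0 0 0 0;0 0 0 0 0;0 0 0 0 0;0 0 0 0 0;0 0 0 0 0;0 0 0 0 0;0 0 0 0 0")

```text
clock: 3.9
eef_pos: [0.4885, -0.037, 0.1535]
tool_rot: [0.996, -0.092, 0.0, -0.0]
ft_force: [0.9, 0.8, 1.2]
grip_width: 0.0129
```

```bash
python3 -c "
from h import *
st([.488,-.038,.153])"
```

```text
t 3.9 pos [ 0.4885 -0.037   0.1535] phi -0.184 j [-0.08  0.27 -0.17  1.13  0.    1.68] F [0.9 0.8 1.2] w 12.9
shift mm [-0.3  1.   0.5]
```

>>> drive_tool(rows="0 -6 0.4 0 -0.14;0 -6 0.4 0 -0.14;0 -6 0.4 0 -0.14;0 -6 0.4 0 -0.14;0 -6 0.4 0 -0.14;0 -6 0.4 0 -0.14;0 0 0 0 0;0 0 0 0 0")

```text
clock: 4.7
eef_pos: [0.4542, -0.0454, 0.1535]
tool_rot: [0.947, 0.321, -0.0, 0.0]
ft_force: [0.2, -0.0, 3.0]
grip_width: 0.0127
```

```bash
python3 -c "
from h import *
a=1.387+.84
st([.480+.0429*np.cos(a),-.079+.0429*np.sin(a),.1535])"
```

```text
t 4.7 pos [ 0.4542 -0.0454  0.1535] phi 0.653 j [-0.1   0.21 -0.25  1.11 -0.    0.82] F [ 0.2 -0.   3. ] w 12.7
shift mm [-0.  -0.5 -0. ]
```

>>> drive_tool(rows="0 -5.8 0.4 0 -0.135;0 -5.8 0.4 0 -0.135;0 -5.8 0.4 0 -0.135;0 -5.8 0.4 0 -0.135;0 -5.8 0.4 0 -0.135;0 -5.8 0.4 0 -0.135;0 -5.4 0.4 0 -0.125;0 0 0 0 0;0 0 0 0 0")

```text
clock: 5.6
eef_pos: [0.4373, -0.0806, 0.1534]
tool_rot: [0.701, 0.713, -0.001, 0.0]
ft_force: [-1.1, -2.8, 1.7]
grip_width: 0.0127
```

```bash
python3 -c "
from h import *
st([.480-.0429,-.080,.1535])
c=cam('side'); save(c,'s2.png',(310,110,470,260),4)"
```

```text
t 5.6 pos [ 0.4373 -0.0806  0.1534] phi 1.587 j [-0.18  0.19 -0.28  1.11 -0.   -0.2 ] F [-1.1 -2.8  1.7] w 12.7
shift mm [ 0.6 -0.2 -0.1]
```

View pics/s2.png

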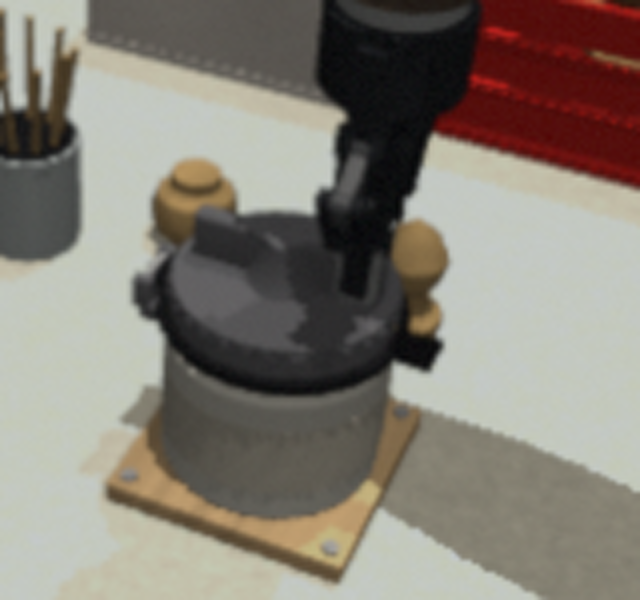

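The bar now lies along the hinge–tab line (bar from (200,225) to (370,290), tab at (420,350)), so the cap is about fully unscrewed. Next I'll compute the fold arc.

```bash
python3 -c "
import numpy as np
t=np.linspace(0,1.6,13);a=np.arctan2(.0495,.1227)+t;r=.1323
x=-r*np.cos(a)*1000;z=r*np.sin(a)*1000
print('; '.join(f'0 0 {p:.1f} {-q:.1f} 0' for p,q in zip(np.diff(x),np.diff(z))))"
```

```text
0 0 7.7 -15.9 0; 0 0 9.7 -14.7 0; 0 0 11.6 -13.3 0; 0 0 13.2 -11.6 0; 0 0 14.7 -9.8 0; 0 0 15.8 -7.7 0; 0 0 16.7 -5.6 0; 0 0 17.3 -3.3 0; 0 0 17.6 -1.0 0; 0 0 17.6 1.4 0; 0 0 17.2 3.7 0; 0 0 16.6 6.0 0
```

>>> drive_tool(rows="0 0 7.7 -15.9 0; 0 0 9.7 -14.7 0; 0 0 11.6 -13.3 0; 0 0 13.2 -11.6 0; 0 0 0 0 0")

```text
clock: 6.15
eef_pos: [0.4787, -0.0795, 0.2083]
tool_rot: [0.701, 0.714, -0.002, -0.001]
ft_force: [-4.1, -3.0, 2.0]
grip_width: 0.0126
```

```bash
python3 -c "
from h import *
st([.4373+.0422,-.080,.1534+.0555])"
```

```text
t 6.15 pos [ 0.4787 -0.0795  0.2083] phi 1.589 j [-0.16  0.23 -0.07  1.27 -0.   -0.18] F [-4.1 -3.   2. ] w 12.6
shift mm [-0.5  0.8 -0.6]
```

>>> drive_tool(rows="0 0 14.7 -9.8 0; 0 0 15.8 -7.7 0; 0 0 16.7 -5.6 0; 0 0 17.3 -3.3 0; 0 0 17.6 -1.0 0; 0 0 17.6 1.4 0; 0 0 17.2 3.7 0; 0 0 16.6 6.0 0;0 0 0 0 0;0 0 0 0 0")

```text
clock: 7.15
eef_pos: [0.6135, -0.0764, 0.2244]
tool_rot: [0.7, 0.714, 0.0, 0.0]
ft_force: [0.8, -2.2, -0.9]
grip_width: 0.0126
```

```bash
python3 -c "
from h import *
st()
c=cam('side'); save(c,'s3.png',(290,50,470,260),3)"
```

```text
t 7.15 pos [ 0.6135 -0.0764  0.2244] phi 1.59 j [-0.12  0.48  0.34  1.43  0.   -0.14] F [ 0.8 -2.2 -0.9] w 12.6
```

View pics/s3.png

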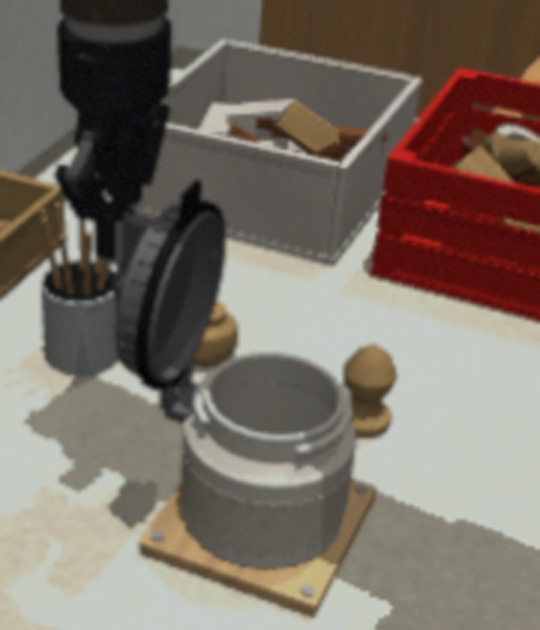

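The cap stands upright, folded clear of the mouth (lid at about (175,300), open mouth at (275,400)). Releasing and heading for the spool.

>>> drive_tool(rows="50 0 0 0 0;50 0 0 0 0;50 0 0 0 0;50 0 0 -20 0;50 0 0 -40 0;50 -20 0 0 0;85 -50 0 0 0;85 -50 0 0 0;85 -50 0 0 0")

```text
clock: 8.1
eef_pos: [0.6166, -0.2475, 0.2857]
tool_rot: [0.699, 0.715, 0.0, 0.0]
ft_force: [0.1, 0.4, 0.6]
grip_width: 0.0848
```

```bash
python3 -c "
from h import *
st([.4825,.273,.150])"
```

```text
t 8.1 pos [ 0.6166 -0.2475  0.2857] phi 1.592 j [-0.38  0.59  0.67  1.65  0.   -0.4 ] F [0.1 0.4 0.6] w 84.8
shift mm [ 523.3 -123.   135.7]
```

The sign was wrong, so the tool moved −y at a harmless height. Returning past the lid at the same x and a bit higher.

>>> drive_tool(rows="85 0 0 -40 0;85 50 0 0 0;85 50 0 0 0;85 50 0 0 0;85 50 0 0 0;85 50 0 0 0;85 50 0 0 0;85 50 -30 20 0;85 50 -30 30 0;85 50 -30 30 0;85 50 -30 30 0;85 20 0 30 0")

```text
clock: 9.3
eef_pos: [0.5115, 0.2295, 0.2112]
tool_rot: [0.699, 0.716, 0.001, -0.0]
ft_force: [0.8, -0.7, -0.8]
grip_width: 0.0849
```

>>> drive_tool(rows="85 0 0 0 0;85 0 0 0 0")

```text
clock: 9.5
eef_pos: [0.5135, 0.2265, 0.2102]
tool_rot: [0.7, 0.715, -0.001, -0.0]
ft_force: [0.5, -0.5, 0.2]
grip_width: 0.085
```

```bash
python3 -c "
from h import *
st([.4825,.273,.048])"
```

```text
t 9.5 pos [0.5135 0.2265 0.2102] phi 1.592 j [ 0.42  0.37  0.13  1.33 -0.    0.39] F [ 0.5 -0.5  0.2] w 85.0
shift mm [ 47.3 -29.8 162.2]
```

>>> drive_tool(rows="85 24 -15 0 0;85 23 -15 0 0;85 0 0 30 0;85 0 0 30 0;85 0 0 0 0;85 0 0 0 0")

```text
clock: 10.1
eef_pos: [0.4842, 0.272, 0.1517]
tool_rot: [0.701, 0.714, 0.001, 0.0]
ft_force: [0.8, -0.3, 0.6]
grip_width: 0.0849
```

```bash
python3 -c "
from h import *
st([.4825,.273,.044])
c=cam('side'); save(c,'s4.png',(200,190,400,400),2.8)"
```

```text
t 10.1 pos [0.4842 0.272  0.1517] phi 1.589 j [ 0.51  0.39  0.01  1.18 -0.    0.49] F [ 0.8 -0.3  0.6] w 84.9
shift mm [  1.   -1.8 107.7]
```

View pics/s4.png

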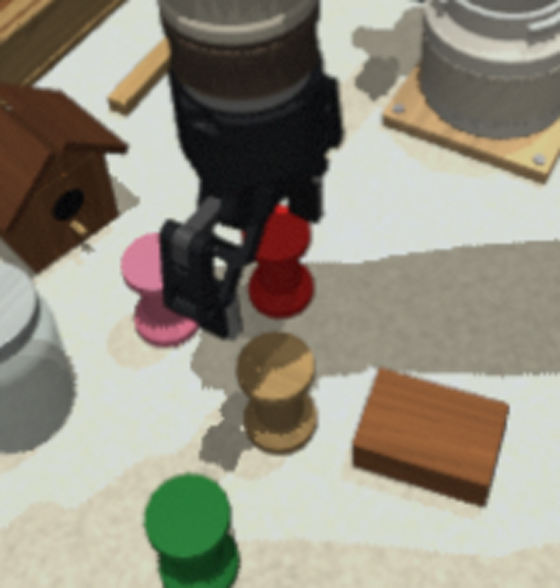

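The gripper is above the spool (spool top at (277,370)) and the neighbours are clear of the fingers. Descending.

>>> drive_tool(rows="85 1 -1 30 0;85 0 0 30 0;85 0 0 30 0;85 0 0 17 0;85 0 0 0 0;85 0 0 0 0;30 0 0 0 0;30 0 0 0 0;30 0 0 0 0;30 0 0 0 0;30 0 0 0 0;30 0 0 0 0")

```text
clock: 11.35
eef_pos: [0.4832, 0.2744, 0.0452]
tool_rot: [0.7, 0.714, 0.002, 0.001]
ft_force: [-0.9, 0.8, 6.0]
grip_width: 0.0475
```

>>> drive_tool(rows="30 0 0 0 0;30 0 0 -20 0;30 0 0 -40 0;30 0 0 -40 0;30 0 0 0 0;30 0 0 0 0")

```text
clock: 11.95
eef_pos: [0.4828, 0.2742, 0.1448]
tool_rot: [0.7, 0.714, 0.002, 0.0]
ft_force: [-0.0, 0.5, -1.7]
grip_width: 0.0474
```

```bash
python3 -c "
from h import *
st([.480,-.079,.044])
c=cam('side'); save(c,'s5.png',(200,190,400,400),2.8)"
```

```text
t 11.95 pos [0.4828 0.2742 0.1448] phi 1.591 j [ 0.52  0.4  -0.01  1.16  0.    0.5 ] F [-0.   0.5 -1.7] w 47.4
shift mm [-353.2  -10.2  100.2]
```

View pics/s5.png

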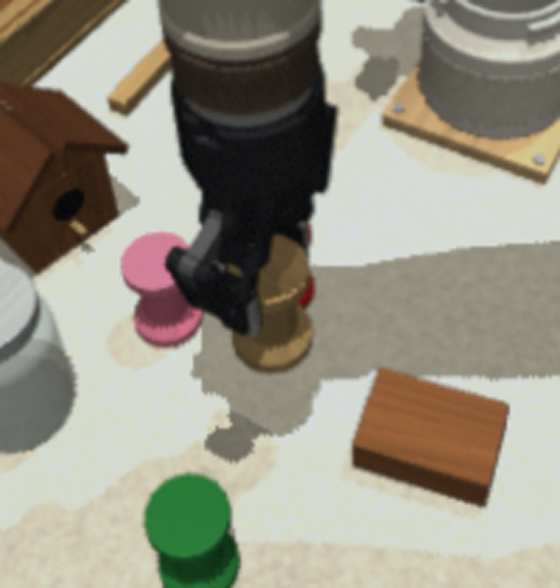

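The spool is held upright and lifted. Carrying it over the mouth.

>>> drive_tool(rows="30 0 0 -40 0;30 0 0 -45 0;30 -44 -1.5 0 0;30 -44 -1.5 0 0;30 -44 -1.5 0 0;30 -44 -1 0 0;30 -44 -1 0 0;30 -44 -1 0 0;30 -44 -1 0 0;30 -44 -1 0 0;30 0 0 0 0;30 0 0 0 0")

```text
clock: 13.2
eef_pos: [0.4784, -0.0792, 0.2265]
tool_rot: [0.701, 0.713, -0.001, -0.002]
ft_force: [0.3, 0.7, -0.8]
grip_width: 0.0475
```

```bash
python3 -c "
from h import *
st([.480,-.079,.075])
c=cam('side'); save(c,'s6.png',(310,80,470,260),3)"
```

```text
t 13.2 pos [ 0.4784 -0.0792  0.2265] phi 1.588 j [-0.16  0.22 -0.04  1.32  0.   -0.18] F [ 0.3  0.7 -0.8] w 47.5
shift mm [ -0.    2.1 151.5]
```

View pics/s6.png

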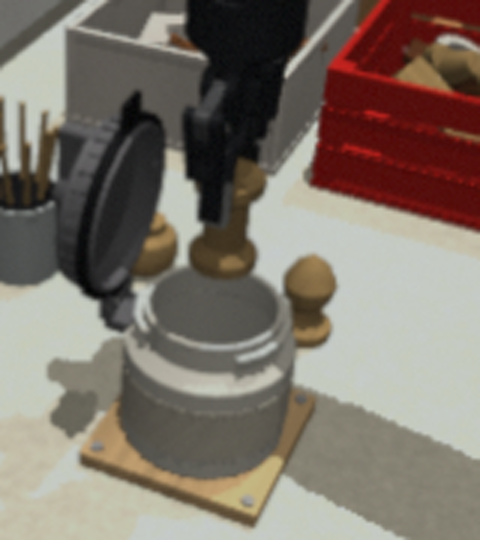

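The spool hangs centred over the mouth (spool (225,255), mouth (215,310)) and the lid is clear at the left. Lowering it in.

>>> drive_tool(rows="30 0 2 25 0;30 0 0 25 0;30 0 0 25 0;30 0 0 20 0;30 0 0 20 0;30 0 0 15 0;30 0 0 10 0;30 0 0 0 0;30 0 0 0 0")

```text
clock: 14.15
eef_pos: [0.4813, -0.0759, 0.0952]
tool_rot: [0.698, 0.716, 0.002, 0.0]
ft_force: [-22.1, -1.7, 51.3]
grip_width: 0.0472
```

```bash
python3 -c "
from h import *
st([.480,-.079,.075])"
```

```text
t 14.15 pos [ 0.4813 -0.0759  0.0952] phi 1.596 j [-0.16  0.32 -0.26  0.98  0.   -0.18] F [-22.1  -1.7  51.3] w 47.2
shift mm [-3.1 -1.5 20.2]
```

There is a 51 N contact force, so I'll back off at once.

>>> drive_tool(rows="30 0 -1 -14 0;30 0 0 0 0")

```text
clock: 14.35
eef_pos: [0.482, -0.0769, 0.1042]
tool_rot: [0.699, 0.715, 0.001, 0.002]
ft_force: [0.1, 0.7, -0.8]
grip_width: 0.0474
```

```bash
python3 -c "
from h import *
st([.480,-.079,.1])
print(bot.get_obs()['ft_torque'])
c=cam('side'); save(c,'s7.png',(290,40,470,260),2.7)"
```

```text
t 14.35 pos [ 0.482  -0.0769  0.1042] phi 1.594 j [-0.16  0.31 -0.25  1.01  0.   -0.18] F [ 0.1  0.7 -0.8] w 47.4
shift mm [-2.  -2.1  4.2]
[-0.00626291 -0.0001351  -0.05408999]
```

View pics/s7.png

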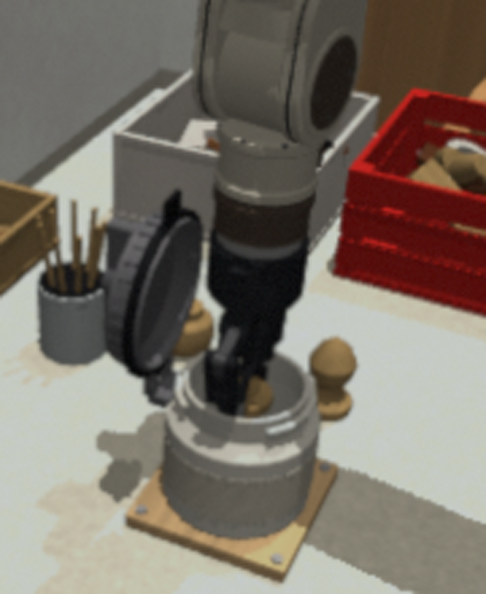

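The contact is gone (probably the knuckles on the rim), and the spool hangs well below the rim. I'll raise a little, centre and release there.

>>> drive_tool(rows="30 -2 -2 -10 0;30 0 0 0 0;30 0 0 0 0;56 0 0 0 0;56 0 0 0 0;60 0 0 0 0;60 0 0 0 0;60 0 0 0 0")

```text
clock: 15.2
eef_pos: [0.4787, -0.0805, 0.1122]
tool_rot: [0.7, 0.714, 0.0, 0.0]
ft_force: [-0.7, 0.1, -0.6]
grip_width: 0.0602
```

```bash
python3 -c "
from h import *
st([.480,-.079,.1])"
```

```text
t 15.2 pos [ 0.4787 -0.0805  0.1122] phi 1.591 j [-0.17  0.3  -0.24  1.03  0.   -0.19] F [-0.7  0.1 -0.6] w 60.2
shift mm [ 1.5  1.3 12.2]
```

>>> drive_tool(rows="60 0 0 -40 0;60 0 0 -50 0;60 0 0 -50 0;60 0 0 -50 0;60 0 0 -30 0;60 0 0 0 0;60 3 45 0 0;60 0 45 0 0;60 0 45 0 0;60 0 0 0 0;60 0 0 0 0")

```text
clock: 16.3
eef_pos: [0.6139, -0.0746, 0.3282]
tool_rot: [0.7, 0.714, -0.002, -0.003]
ft_force: [-0.6, -0.3, 0.2]
grip_width: 0.0599
```

```bash
python3 -c "
from h import *
st([.6135,-.0764,.2244])
c=cam('side'); d=cam('top')
a=cv2.resize(c['image'][60:260,290:450],None,fx=2.5,fy=2.5,interpolation=2);b=cv2.resize(d['image'][180:280,310:410],None,fx=3.7,fy=5,interpolation=2)
cv2.imwrite('pics/s8.png',np.hstack([a,b])[:,:,::-1])"
```

```text
t 16.3 pos [ 0.6139 -0.0746  0.3282] phi 1.591 j [-0.12  0.49  0.62  1.71 -0.   -0.14] F [-0.6 -0.3  0.2] w 59.9
shift mm [ -1.9   0.2 103.8]
```

View pics/s8.png

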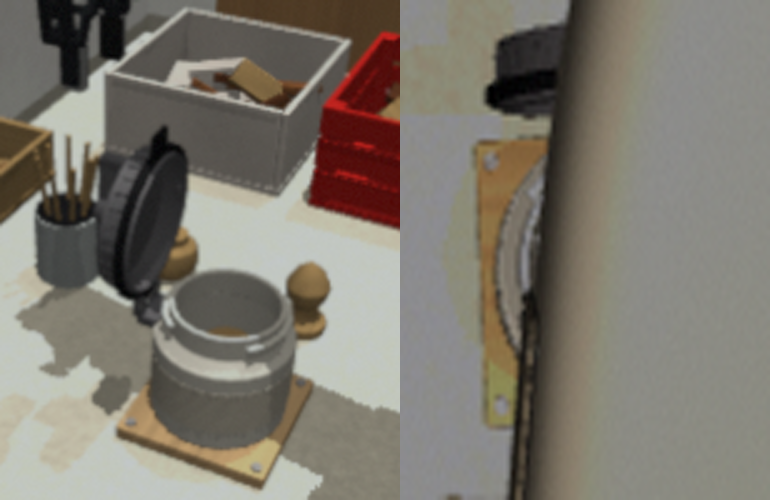

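The spool stands inside the canister (its top is visible through the mouth at (230,330)) and the lid is still upright. Re-gripping the bar end.

>>> drive_tool(rows="60 -2 0 30 0;60 0 0 30 0;60 0 0 25 0;60 0 0 19 0;60 0 0 0 0;0 0 0 0 0;0 0 0 0 0;0 0 0 0 0;0 0 0 0 0;0 0 0 0 0;0 0 0 0 0")

```text
clock: 17.5
eef_pos: [0.6148, -0.0766, 0.2302]
tool_rot: [0.7, 0.714, 0.001, 0.001]
ft_force: [1.2, 1.2, 6.8]
grip_width: 0.0124
```

```bash
python3 -c "
from h import *
st([.6135,-.0764,.2244])
t=np.linspace(1.6,0,13);a=np.arctan2(.0495,.1227)+t;r=.1323
x=-r*np.cos(a)*1000;z=r*np.sin(a)*1000
print('; '.join(f'0 0 {p:.1f} {-q:.1f} 0' for p,q in zip(np.diff(x),np.diff(z))))"
```

```text
t 17.5 pos [ 0.6148 -0.0766  0.2302] phi 1.591 j [-0.12  0.48  0.35  1.44  0.   -0.14] F [1.2 1.2 6.8] w 12.4
shift mm [ 0.2 -1.4  5.8]
0 0 -16.6 -6.0 0; 0 0 -17.2 -3.7 0; 0 0 -17.6 -1.4 0; 0 0 -17.6 1.0 0; 0 0 -17.3 3.3 0; 0 0 -16.7 5.6 0; 0 0 -15.8 7.7 0; 0 0 -14.7 9.8 0; 0 0 -13.2 11.6 0; 0 0 -11.6 13.3 0; 0 0 -9.7 14.7 0; 0 0 -7.7 15.9 0
```

>>> drive_tool(rows="0 0 -17.3 -6.2 0; 0 0 -17.9 -3.9 0; 0 0 -18.3 -1.5 0; 0 0 -18.3 1.0 0; 0 0 -18 3.4 0; 0 0 -17.4 5.8 0; 0 0 -16.4 8 0;0 0 0 0 0")

```text
clock: 18.3
eef_pos: [0.4901, -0.0795, 0.2223]
tool_rot: [0.7, 0.714, 0.001, 0.001]
ft_force: [1.2, -1.0, 2.7]
grip_width: 0.0126
```

```bash
python3 -c "
from h import *
st([.432,-.080,.155])
o=bot.get_obs()['eef_pos']; v=o+[-.560,0,.019-.123]; print(np.hypot(v[0],v[2]),np.arctan2(v[2],-v[0])-.38)"
```

```text
t 18.3 pos [ 0.4901 -0.0795  0.2223] phi 1.591 j [-0.16  0.24 -0.03  1.31 -0.   -0.18] F [ 1.2 -1.   2.7] w 12.6
shift mm [  0.8 -58.3  67.1]
0.13737849728171125 0.6573884846915311
```

>>> drive_tool(rows="0 0 -15.3 10.2 0;0 0 -13.7 12 0;0 0 -12 13.8 0;0 0 -9.8 15 0;0 0 -7.5 16 0;0 0 0 0 0;0 0 0 0 0")

```text
clock: 19.0
eef_pos: [0.4324, -0.0809, 0.1559]
tool_rot: [0.7, 0.714, -0.0, 0.001]
ft_force: [-1.6, -0.5, 6.3]
grip_width: 0.0127
```

```bash
python3 -c "
from h import *
st([.432,-.080,.155])
o=bot.get_obs()['eef_pos']; v=o+[-.560,0,.019-.123]; print(np.hypot(v[0],v[2]),np.arctan2(v[2],-v[0])-.38)"
```

```text
t 19.0 pos [ 0.4324 -0.0809  0.1559] phi 1.591 j [-0.18  0.17 -0.28  1.11 -0.   -0.2 ] F [-1.6 -0.5  6.3] w 12.7
shift mm [ 0.9 -0.4  0.9]
0.13774601373364762 0.006330417584560599
```

>>> drive_tool(rows="0 0 0 2 0;0 0 0 1 0;0 0 0 0 0;0 0 0 0 0")

```text
clock: 19.4
eef_pos: [0.4323, -0.081, 0.1553]
tool_rot: [0.7, 0.714, 0.0, 0.001]
ft_force: [-8.8, 0.1, 24.3]
grip_width: 0.013
```

```bash
python3 -c "
from h import *
st([.432,-.080,.155])"
```

```text
t 19.4 pos [ 0.4323 -0.081   0.1553] phi 1.591 j [-0.18  0.17 -0.29  1.11 -0.   -0.2 ] F [-8.8  0.1 24.3] w 13.0
shift mm [ 1.  -0.3  0.3]
```

>>> drive_tool(rows="0 0 0 -1.5 0;0 6.6 0.4 0 0.14;0 6.6 0.5 0 0.14;0 6.6 0.5 0 0.14;0 6.6 0.5 0 0.14;0 6.6 0.5 0 0.14;0 6.6 0.5 0 0.14;0 6.6 0.5 0 0.14;0 0 0 0 0;0 0 0 0 0")

```text
clock: 20.4
eef_pos: [0.4533, -0.0401, 0.1557]
tool_rot: [0.954, 0.301, 0.001, -0.0]
ft_force: [-2.5, 3.4, 14.7]
grip_width: 0.0127
```

```bash
python3 -c "
from h import *
a=np.pi+.02-.98
st([.480+.0477*np.cos(a),-.079+.0477*np.sin(a),.155])"
```

```text
t 20.4 pos [ 0.4533 -0.0401  0.1557] phi 0.611 j [-0.09  0.2  -0.25  1.12  0.    0.87] F [-2.5  3.4 14.7] w 12.7
shift mm [-0.4 -0.5  0.7]
```

>>> drive_tool(rows="0 6.2 0.5 -0.5 0.13;0 6.2 0.5 0 0.13;0 6.2 0.5 0 0.13;0 6.2 0.4 0 0.13;0 6.2 0.4 0 0.13;0 6.2 0.4 0 0.13;0 0 0 0 0;0 0 0 0 0")

```text
clock: 21.2
eef_pos: [0.4893, -0.0323, 0.1559]
tool_rot: [0.996, -0.084, 0.001, -0.001]
ft_force: [-1.4, 2.6, 11.7]
grip_width: 0.0128
```

```bash
python3 -c "
from h import *
a=np.pi+.02-1.76
st([.480+.0477*np.cos(a),-.079+.0477*np.sin(a),.155]);print(bot.get_obs()['ft_torque'])"
```

```text
t 21.2 pos [ 0.4893 -0.0323  0.1559] phi -0.169 j [-0.07  0.27 -0.16  1.14  0.    1.67] F [-1.4  2.6 11.7] w 12.8
shift mm [-1.3 -0.1  0.9]
[ 0.61677686  0.48042471 -0.25124276]
```

>>> drive_tool(rows="0 2 0.1 0 0.042;0 2 0.1 0 0.042;0 0 0 0 0;0 0 0 0 0")

```text
clock: 21.6
eef_pos: [0.4929, -0.0331, 0.1559]
tool_rot: [0.992, -0.126, 0.001, -0.001]
ft_force: [-1.8, 3.0, 11.2]
grip_width: 0.0126
```

```bash
python3 -c "
from h import *
a=np.pi+.02-1.844
st([.480+.0477*np.cos(a),-.079+.0477*np.sin(a),.155]);print(bot.get_obs()['ft_torque'])"
```

```text
t 21.6 pos [ 0.4929 -0.0331  0.1559] phi -0.252 j [-0.07  0.27 -0.15  1.14  0.    1.75] F [-1.8  3.  11.2] w 12.6
shift mm [-1.   0.   0.9]
[0.63418067 0.51050939 0.04425777]
```

>>> drive_tool(rows="0 2 0.1 0 0.042;0 0 0 0 0;0 0 0 0 0")

```text
clock: 21.9
eef_pos: [0.4934, -0.0331, 0.1558]
tool_rot: [0.989, -0.145, -0.0, -0.001]
ft_force: [-5.0, 4.9, 15.4]
grip_width: 0.0123
```

```bash
python3 -c "
from h import *
st();print(bot.get_obs()['ft_torque'])"
```

```text
t 21.9 pos [ 0.4934 -0.0331  0.1558] phi -0.291 j [-0.07  0.28 -0.15  1.15  0.    1.79] F [-5.   4.9 15.4] w 12.3
[0.86566848 1.24176485 0.99920209]
```

>>> drive_tool(rows="0 2 0.1 0 0.042;0 0 0 0 0;0 0 0 0 0")

```text
clock: 22.2
eef_pos: [0.4938, -0.0331, 0.1558]
tool_rot: [0.986, -0.165, -0.002, -0.002]
ft_force: [-9.2, 4.9, 17.8]
grip_width: 0.0123
```

```bash
python3 -c "
from h import *
st();print(bot.get_obs()['ft_torque'])"
```

```text
t 22.2 pos [ 0.4938 -0.0331  0.1558] phi -0.331 j [-0.07  0.28 -0.14  1.15  0.    1.83] F [-9.2  4.9 17.8] w 12.3
[1.13500507 1.95036982 1.622313  ]
```

The cap is at its stop: the position has stalled and torque is rising. Relieving the load slightly, releasing and lifting off.

>>> drive_tool(rows="0 -2 0 -1 -0.05;0 0 0 0 0;50 0 0 0 0;50 0 0 0 0;50 0 0 0 0;50 0 0 0 0;50 0 0 -25 0;50 0 0 -50 0;50 0 0 -50 0;50 0 0 0 0")

```text
clock: 23.2
eef_pos: [0.497, -0.0351, 0.287]
tool_rot: [0.99, -0.143, 0.007, -0.0]
ft_force: [0.0, -0.2, 0.3]
grip_width: 0.05
```

>>> drive_tool(rows="50 0 50 0 0;50 0 50 0 0;50 0 50 0 0;50 0 50 0 0;50 0 50 0 0;50 0 50 0 0;50 0 50 0 0;50 0 0 0 0;50 0 0 0 0")

```text
clock: 24.1
eef_pos: [0.3934, -0.3713, 0.2786]
tool_rot: [0.989, -0.145, -0.001, -0.001]
ft_force: [-0.1, 0.8, -0.2]
grip_width: 0.0502
```

```bash
cat > chk.py <<'E'
from h import *
import pickle
st()
for n in("top","side"):
    c=cam(n); o=pickle.load(open(n+"0.pkl","rb")); pickle.dump(c,open(n+"1.pkl","wb"))
    d=cv2.absdiff(c["image"],o["image"]).max(2); d=cv2.medianBlur((d>30).astype(np.uint8),3)
    k,_,s,ce=cv2.connectedComponentsWithStats(d)
    print(n,[s[i].tolist() for i in range(1,k) if s[i,4]>12])
E
python3 chk.py
```

```text
t 24.1 pos [ 0.3934 -0.3713  0.2786] phi -0.29 j [-0.76  0.31  0.22  1.48  0.    1.1 ] F [-0.1  0.8 -0.2] w 50.2
top [[342, 214, 179, 186, 11164], [211, 226, 29, 22, 499], [342, 231, 9, 2, 13], [513, 234, 127, 166, 8322], [633, 267, 4, 12, 28], [535, 298, 5, 12, 32], [322, 300, 73, 62, 1063], [544, 302, 15, 50, 359], [302, 367, 13, 13, 51], [349, 387, 8, 4, 25], [291, 388, 18, 12, 160], [319, 396, 20, 4, 61]]
side [[446, 0, 58, 86, 2873], [534, 0, 86, 108, 3546], [586, 69, 14, 6, 56], [582, 79, 15, 21, 217], [497, 119, 39, 11, 85], [572, 123, 13, 39, 186], [563, 135, 77, 160, 4412], [409, 146, 177, 158, 8191], [396, 160, 3, 10, 21], [448, 234, 56, 81, 1124], [630, 271, 10, 29, 194], [541, 290, 7, 10, 42], [592, 293, 19, 12, 142], [615, 297, 18, 11, 90], [284, 308, 30, 45, 1097], [508, 325, 15, 20, 96], [533, 341, 44, 21, 610], [525, 344, 6, 10, 38], [532, 355, 21, 13, 120]]
```

Run:
```python
from h import *
import pickle
# predicted bar centre line ends at z=.176 for candidate angles: image score vs rendered rotation of initial
g=lambda n:cv2.cvtColor(pickle.load(open(n,"rb"))["image"],cv2.COLOR_RGB2GRAY)
for cn,(ctr,R) in {"top":((366,232.5),24)}.items():
    a,b=g(cn+"0.pkl"),g(cn+"1.pkl")
    P=[cv2.GaussianBlur(cv2.createCLAHE(4,(8,8)).apply(x),(3,3),0) for x in(a,b)]
    m=np.zeros(a.shape,np.uint8); cv2.circle(m,(366,232),R,255,-1)
    for d in np.arange(-.3,.31,.05):
        M=cv2.getRotationMatrix2D(ctr,np.degrees(d),1) # + = ccw in image
        w=cv2.warpAffine(P[0],M,(640,400))
        print(round(d,2),round(np.corrcoef(w[m>0],P[1][m>0])[0,1],3))
c=pickle.load(open("top1.pkl","rb"));s=pickle.load(open("side1.pkl","rb"))
A=cv2.resize(c["image"][200:265,330:405],None,fx=5,fy=6,interpolation=2)
B=cv2.resize(s["image"][140:240,330:430],None,fx=3.9,fy=3.9,interpolation=2)
cv2.imwrite("pics/final.png",np.hstack([A,B])[:,:,::-1])
```

```text
-0.3 0.748
-0.25 0.772
-0.2 0.82
-0.15 0.894
-0.1 0.955
-0.05 0.954
-0.0 0.881
0.05 0.801
0.1 0.746
0.15 0.718
0.2 0.692
0.25 0.659
0.3 0.62
```

```bash
python3 -c "
from h import *
print(bot.job_done())"
```

```text
the job is handed in; nothing more can be done
None
```

I unscrewed the cap by the end of its bar, folded it back, dropped the spool in, folded the cap shut and screwed it to its stop. I handed the job in at about 24 s; no verdict was reported.

**Spool:** the last picture with the lid open showed it standing inside the canister. I released it about 50 mm above the canister floor.

**Cap:**
- It seated flat, with contact force when pressed and a computed fold angle of about 0.006 rad.
- When tightening, it stalled at its stop with torque rising to about 1.6 N m.
- The final top picture matches the starting one turned about 0.075 rad clockwise. The cap seems to have started about 0.07 rad loose and ended near 0.

**Robot:** it stands clear of the canister with about zero wrist force.

Checks that failed or stayed incomplete:
- **Rim contact:** lowering the spool first gave a wrist force of about 55 N, probably the gripper's knuckles on the rim. I backed off at once and released from higher. I couldn't tell which part touched, so whether it broke the 40 N limit on the gripper's body is not ruled out.
- **Wrong move:** one sideways move went the wrong way at about 285 mm height. Nothing was touched.
- **Final view:** the viewer's limit of 12 pictures was reached, so the end state was checked by numbers only. The image comparison showed no sign of moved bystanders. The arm's shadow covered part of the top view, though, so the bystanders near the canister were not checked separately.

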